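# Test-run the bench-mounted polisher

## Task

The cordless polisher clamped on its side in the bench stand has just been given a fresh pad: give it a short test run. Push the lock-off lever on its paddle forward (towards the pad) as far as it goes and, keeping it there, squeeze the paddle fully home against the body; keep it squeezed for about two seconds, then let go so that the paddle and the lever spring back out. Leave the other things on the desk where they are.

Things in the scene. Friction and masses are not known exactly. Their poses are not given: they have to be found in the camera images.
- polisher: Fixed. Grey angle polisher, 295 mm long, black battery at the rear, aluminium head with a white 78 mm foam pad at the front, clamped level on its side over a plywood board (130 mm wide, 18 mm high). Origin on the desk under the place to squeeze; x points forward along the barrel to the pad, y away from the paddle (paddle on the -y side), z up. Offsets below are in this frame, mm.
- squeeze_spot (a point): Point on the barrel axis over the origin, z = 125 mm. The round grip, 42 mm thick (y -21 to 21), is bare from x = -66 to 50, with free space below it. Behind x = -66 the battery foot and pack are 50 wide, top at z = 155.
- collar (a point): Centre of the dark steel clamp collar, x = 75 to 93, 64 mm across, top with its screw at z = 170. Ahead of it are the head and the pad (pad x = 107 to 185, y = -34 to -70).
- paddle_hinge (a point): Middle of the paddle's upright hinge pin at its rear end, x = -60, y = -22. The paddle is a black channel along the grip's -y side, 34 mm high (z = 108 to 142), its free front end at x = 56. Sprung out, its outer face slants: y = -32 at x = -34, -36 at x = 0, -42 at the front end. Squeezed home, the face is parallel to the barrel at y = -29.
- paddle_press (a point): Middle of the paddle's outer face, level with the squeeze spot (moves with the paddle). Barrel and paddle together are 57 mm thick here with the paddle out, 50 mm with it squeezed; only the paddle's side moves, the barrel does not give, so fingers that close evenly should be centred on the squeezed thickness (y = -4).
- paddle (a joint): Paddle angle, rad: 0 = sprung out, 0.115 = squeezed home. At x = 0 its spring asks about 3 N to start and 8 N fully in. Unless the lock-off lever is forward the paddle is blocked after less than 2 mm.
- lever_pin (a point): Middle of the lock-off lever's upright pin, inside the paddle (x = 10, y = -25 with the paddle out; moves with it). The lever is a grey flat tab, 13 mm high (z = 118 to 132) and 4 mm thick, that sticks out of a slot in the paddle's outer face and swings level about this pin.
- lever_tip (a point): Centre of the lever's rounded end (7 mm thick), 34 mm from the pin. Locked, the lever leans back 43 degrees: tip at x = -13, y = -50, 14 mm proud of the paddle's face. Fully forward it stands square to the barrel: tip at x = 9, y = -59.
- lock_lever (a joint): Lever angle, rad: 0 = locked (back), 0.72 = forward at its stop; the paddle is free from about 0.5. A light spring (1 to 2 N at the tip) takes it back when let go, unless the paddle is squeezed, which traps it forward. A finger that comes down behind the lever, straddling the barrel, and moves forward with it can stay there and squeeze the paddle just behind it.
- wax_tin: Bystander, loose: flat aluminium tin, 76 mm across, 32 mm high; origin under its centre.
- spare_pad: Bystander, loose: spare white foam pad lying flat, 78 mm across, 30 mm high; origin under its centre.
- screwdriver: Bystander, loose: black-handled screwdriver, 190 mm long, lying on the desk beside the stand; origin under its middle.
- cork_block: Bystander, loose: cork sanding block 110 x 60 x 35 mm; origin under its centre.
- mug: Bystander, loose: white mug, 95 mm high; origin under its centre.
- pedal: Bystander, loose: grey guitar effect pedal 115 x 65 x 50 mm; origin under its centre.
- polish: Bystander, loose: white bottle 52 mm across, 135 mm high; origin under its centre.

How it is judged:
By the outcome, as a careful person would: the job done as asked, in the order asked, and still so for the second after the job is handed in, with the robot touching nothing.
It also fails if it takes over 38 s, if anything falls off the work surface, if the arm or the gripper's body presses on something with over 40 N, if the wrist force passes 120 N, or if a joint passes its speed limit or range.

## Robot

A 6-joint arm with a two-finger parallel gripper is mounted at the origin on the work surface. World frame = base frame: x ahead of the robot, y to its left, z up, the work surface at z = 0. Lengths are in m, angles in rad, forces in N, time in s.
With the tool pointing down it reaches from about 0.35 to 0.975 m from the base axis. Payload 4.9 kg.
Tool frame: the origin (TCP) lies at the very end of the fingers, on their centre line; the grasp point (between the pads) lies 19 mm behind it (pinch_z is the distance from the TCP to the grasp point, in m); z points along the fingers, y is the line along which they close (so a half turn about z gives the same grasp; the last joint's range is limited). The gripper opens to 85 mm and grips with 20 to 120 N. Pads are 22 mm wide; open, the fingers measure 114 mm over their backs; the gripper's body (76 mm by 85 mm) begins 54 mm behind the grasp point. The pads swing forward as they close: fully open they stand 13 mm farther back than shut.
Start: joints at [-0.119, 0.053, 1.613, -0, 1.476, -0.119], TCP at [0.625, 0, 0.231] pointing down, gripper open.
Joint ranges: [-3.01, 3.01], [-1.01, 2.22], [0.06, 2.58], [-1.02, 4.17], [0.09, 2.62], [-3.14, 3.14]. Speed limits (rad/s): [2.57, 2.57, 3.14, 3.14, 3.14, 3.14].

## Interface

Orientations are given as a unit quaternion [w, x, y, z].
In Python, from plant import * gives the robot as it stands. The module is installed in compiled form; this text tells all that it offers.
- The arm moves only by the tool play_rows, never from a script. Its arguments are lists of equal length, an entry for each row: "linear": the shift along the world's x, y, z in m, a list of three; "turn": the turn about the world's z in degrees. A call has 1 to 8 rows; each row shifts and turns the commanded pose from where the row before left it; what a row does not reach is not made up. A row lasts 1/8 s, in which the tool goes at most 62.5 mm and 10.7 degrees, less where a joint would pass 70% of its speed; a pose out of reach is approached as far as the arm can. A call is refused whole if a number of a shift passes 0.0625 or a number of a turn 10.7, either way. A call with a gripper value outside its range is refused whole. "hand" is the finger opening in m, from 0 to 0.0854, set as the call begins (left out, the last holds). The fingers move at their own pace and stop on an object; the grip force is fixed at half the most. Time passes only in rows, so rows that do not move let the fingers close. It gives the time, the measured TCP pose, the force, the opening and the grip force at its end, in the units of the state.
- state(): the state, without advancing time (a new reading comes with each control period).
- grab_frame(name): name is "scene" or "side" or "wrist"; returns the picture (384x512x3 uint8, red, green, blue); there is no depth.
- camera_info(name): a dict with "camera_matrix" (3x3 intrinsics, pixels), "origin" and "attitude" of the camera in the world; the wrist camera has in their place "mount" (4x4, takes a point from camera to tool coordinates, whose origin is the TCP and whose axes are the flange's). Camera axes: x right, y down, z forward; pixel columns grow to the right and rows downward; lengths in m; the calibration is good to about 2 mm. A picture is of the moment at which its call begins: read the wrist's pose just before it. camera_info takes no time and is no camera call.
- job_done(): hands the job in; it is judged then, once.
Trained networks look in the newest picture that a camera, given by its name, has taken for a name from the list of things; names that differ only in an ending like _2 or _b are one class to them, and where a whole thing is asked for, a point or a joint stands for the part that bears it (a point fixed in the world has none). Each returns a list of dicts, best first, with "p" (0 to 1); they miss things now and then, are a little off and sometimes report something else, mostly with a low value. They report only what shows in the picture. A call takes as long as a camera call.
- trace(camera, thing): "region" (384x512 bool, what is visible of it) and "location" ([column, row] in pixels, amid what is visible of it).
The state is a dict: "time": time; "joint_pos": joint angles; "joint_vel": joint speeds; "joint_efforts": joint torques, N m; "tool_pos": TCP position; "tool_rot": TCP orientation; "contact_force": force on the tool from outside, world axes, zero at the start; "ft_torque": the same for the moment, N m; "gripper_width": opening from 0.0 (shut) to 1.0 (fully open); "grasp_force": force on a finger pad.
Only numpy, scipy, OpenCV 4.12 (cv2) and the standard library are available. Lean on these libraries where they do the work, as an engineer would, in place of code of your own. Each camera call takes 0.05 s, during which the arm holds its last target. There are 200 camera calls.

## Working session

There is one attempt and no reset: what is moved stays moved. The work goes in short steps, Python scripts to look and compute and a tool call to move; the robot and the scene stay as the last step left them, time stands still between calls to the robot, and variables do not carry over. Pictures are saved under pics/ and viewed, at most 11 in all, crops included, and the job is handed in when it is done.

Besides the shell and the picture viewer there is one more tool, called after "Emit:" in YAML: its name, and indented under it one key for each argument. play_rows: Moves the arm, as the interface text tells. Its arguments: {"type":"object","properties":{"linear":{"type":"array","items":{"type":"array","items":{"type":"number"}}},"turn":{"type":"array","items":{"type":"number"}},"hand":{"type":"number"}},"required":["linear","turn"]}

```bash
mkdir -p pics
cat > h.py <<'E'
from plant import *
import numpy as np, cv2
from scipy.spatial.transform import Rotation as R
def cam(n):
    c=camera_info(n); return c
E
python3 - <<'E'
from h import *
ims=[]
for n in ["scene","side"]:
    im=grab_frame(n); cv2.imwrite(f"pics/{n}0.png",im[:,:,::-1])
    print(n,camera_info(n))
    for t in ["polisher","squeeze_spot","collar","paddle_hinge","paddle_press","lever_pin","lever_tip","mug","polish"]:
        r=trace(n,t)
        print(t,[(round(d["p"],2),np.round(d["location"],1).tolist(),int(d["region"].sum())) for d in r[:2]])
print(camera_info("wrist"));print(state())
E
```

```text
scene {'camera_matrix': array([[419.06110639,   0.        , 254.19486043],
       [  0.        , 419.06110639, 189.79853886],
       [  0.        ,   0.        ,   1.        ]]), 'origin': array([1.07644795, 0.30965201, 1.19717223]), 'attitude': array([-0.13288865,  0.47382187,  0.84120687, -0.22406348])}
polisher [(0.89, [215.7, 202.3], 3737)]
squeeze_spot [(0.77, [210.7, 201.6], 3871)]
collar [(0.76, [212.0, 202.6], 3814)]
paddle_hinge [(0.88, [210.2, 203.5], 3694)]
paddle_press [(0.53, [200.1, 191.3], 264)]
lever_pin []
lever_tip []
mug [(0.74, [363.7, 298.8], 1120)]
polish [(0.71, [134.0, 154.1], 434)]
side {'camera_matrix': array([[361.24901698,   0.        , 254.55182337],
       [  0.        , 361.24901698, 188.15562892],
       [  0.        ,   0.        ,   1.        ]]), 'origin': array([ 0.06930774, -0.63743082,  0.76934258]), 'attitude': array([-0.39336532,  0.86868143, -0.27329281,  0.12636191])}
polisher [(0.76, [299.0, 211.8], 6586), (0.27, [293.4, 165.7], 265)]
squeeze_spot [(0.89, [299.5, 213.3], 6794)]
collar [(0.79, [301.1, 206.3], 6794), (0.66, [305.8, 180.4], 267
[... 787 characters left out ...]
01,  5.26910309e-02,  1.61289663e+00,  1.33696908e-05,
        1.47597367e+00, -1.19019867e-01]), 'joint_vel': array([-4.86384777e-05,  1.63591779e-04, -5.91976258e-04,  4.36801101e-04,
       -7.32599988e-04, -6.15986812e-04]), 'joint_efforts': array([ 5.84321447e-05, -3.93691099e+01, -3.70471752e+01, -1.36921062e-04,
        4.63088800e-04,  1.06094359e-05]), 'tool_pos': array([6.24990472e-01, 2.50861126e-06, 2.31311154e-01]), 'tool_rot': array([8.19560817e-06, 7.07101785e-01, 7.07111777e-01, 1.49109761e-05]), 'contact_force': array([-0.78123383,  0.0105172 , -0.06674631]), 'ft_torque': array([-0.02367019,  0.01737283,  0.04039058]), 'grasp_force': 0.0, 'gripper_width': 1.0015940961281729}
```

Run:
```python
import cv2,numpy as np
a=cv2.imread("pics/scene0.png")[90:340,90:400];b=cv2.imread("pics/side0.png")[90:340,170:440]
cv2.imwrite("pics/c1.png",cv2.resize(a,None,fx=2.4,fy=2.4)[:600]);cv2.imwrite("pics/c2.png",cv2.resize(b,None,fx=2.4,fy=2.4)[:600])
```

```text
(no output)
```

View pics/c1.png

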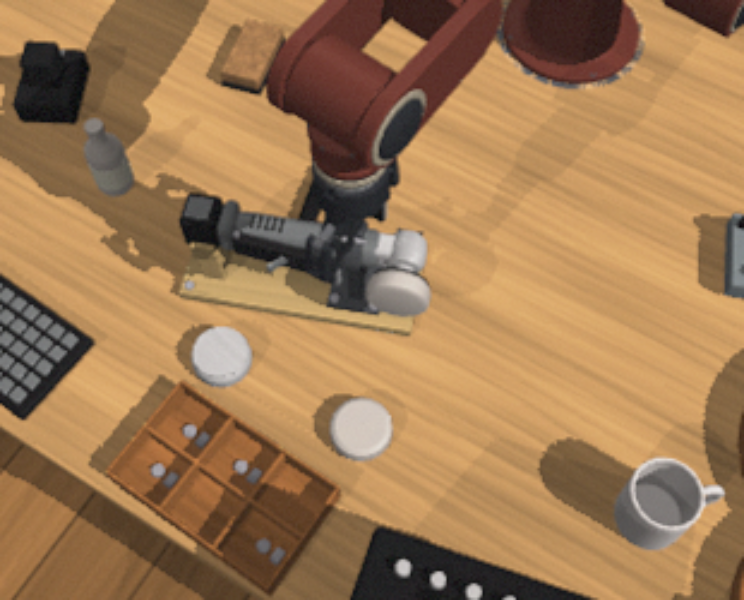

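View pics/c2.png

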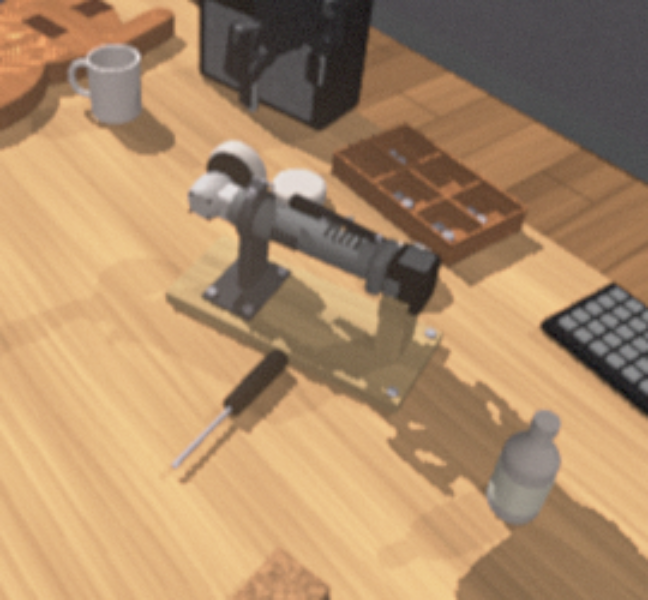

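```bash
cat >> h.py <<'E'
def proj(n,P,pose=None):
    c=camera_info(n);K=c["camera_matrix"]
    if n=="wrist":
        p,q=pose;T=np.eye(4);T[:3,:3]=R.from_quat(np.roll(q,-1)).as_matrix();T[:3,3]=p
        M=T@c["mount"];o=M[:3,3];A=M[:3,:3]
    else:
        o=c["origin"];A=R.from_quat(np.roll(c["attitude"],-1)).as_matrix()
    X=(np.atleast_2d(P)-o)@A
    return X[:,:2]/X[:,2:]*[K[0,0],K[1,1]]+K[:2,2]
def w(pose,L):
    x,y,a=pose;L=np.atleast_2d(L)/1000.;c,s=np.cos(a),np.sin(a)
    return np.c_[x+c*L[:,0]-s*L[:,1],y+s*L[:,0]+c*L[:,1],L[:,2]]
E
python3 - <<'E'
from h import *
from scipy.optimize import least_squares
S=lambda x,y:(90+x/2.4,90+y/2.4); D=lambda x,y:(170+x/2.4,90+y/2.4)
obs=[("scene",(-13,-50,128),S(278,265)),("scene",(146,-70,125),S(398,296)),("scene",(-110,0,155),S(195,207)),
("side",(-110,0,155),D(425,255))]
f=lambda p:np.concatenate([proj(n,w(p,L))[0]-o for n,L,o in obs])
best=min((least_squares(f,[0.7,0,a],loss="soft_l1",x_scale=[.1,.1,.3]) for a in np.arange(0,6.3,.8)),key=lambda r:r.cost)
print(best.x,f(best.x).round(1)); s=state()
print(proj("scene",s["tool_pos"]),proj("side",s["tool_pos"]))
im=grab_frame("wrist");cv2.imwrite("pics/w0.png",cv2.resize(im[:,:,::-1],(768,576)))
E
```

```text
[ 0.59623453 -0.12029916  2.00023835] [-3.7  0.2 -0.1 -0.4  0.1  1.5 -2.6  0.5]
[[237.82315786 194.7882308 ]] [[286.18550727 133.75836261]]
```

View pics/w0.png

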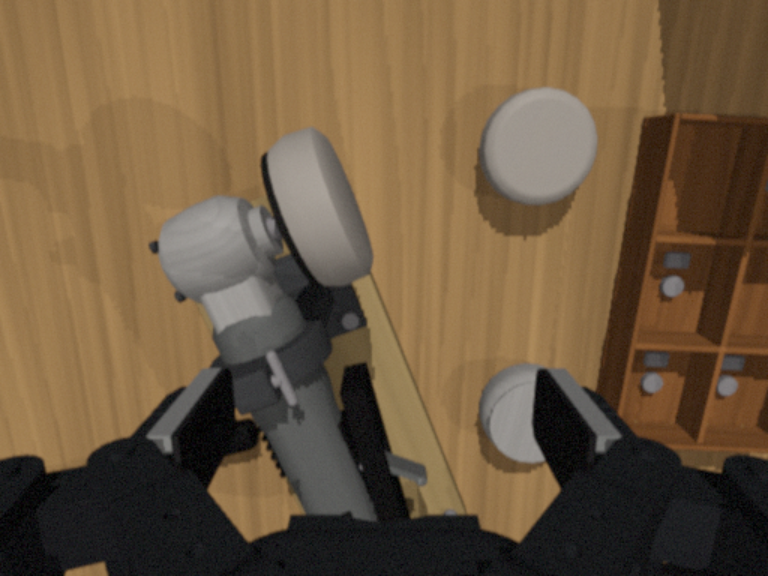

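Run:
```python
from h import *
from scipy.optimize import least_squares
S=lambda x,y:(90+x/2.4,90+y/2.4); D=lambda x,y:(170+x/2.4,90+y/2.4); W=lambda x,y:(x/1.5,y/1.5)
s=state();ps=(s["tool_pos"],s["tool_rot"])
obs=[("wrist",(-13,-50,132),W(418,472)),("wrist",(56,-42,142),W(369,364)),("wrist",(185,-52,125),W(298,130)),("wrist",(107,-58,125),W(352,284)),("wrist",(84,0,170),W(280,378)),
("scene",(146,-70,125),S(398,296)),("scene",(-110,0,155),S(195,207)),
("side",(-110,0,155),D(425,255))]
f=lambda p:np.concatenate([proj(n,w(p,L),ps)[0]-o for n,L,o in obs])
r=least_squares(f,[0.6,-.12,2],loss="soft_l1",x_scale=[.1,.1,.3]);p=r.x
print(p,np.degrees(p[2]),f(p).round(1).reshape(-1,2).tolist())
im=cv2.resize(grab_frame("wrist")[:,:,::-1],(768,576))
def dr(L,c):
    for a in proj("wrist",w(p,L),ps)*1.5: cv2.circle(im,tuple(int(v) for v in a),3,c,-1)
dr([(-13,-50,132),(10,-25,132)],(0,0,255)); dr([(x,y,125) for x in range(-66,51,20) for y in (-21,21)],(0,255,0))
dr([(-34,-32,142),(0,-36,142),(56,-42,142),(56,-30,142)],(255,0,0));dr([(x,32*y,125) for x in (75,93) for y in(-1,1)],(0,255,255))
cv2.imwrite("pics/w1.png",im)
```

```text
[ 0.59626677 -0.11124041  1.91155199] 109.52386122685287 [[4.8, 1.8], [0.1, 11.2], [-0.8, -4.5], [8.9, -9.0], [-14.9, 3.5], [-0.2, 4.8], [3.5, 0.1], [-6.7, 0.7]]
```

View pics/w1.png

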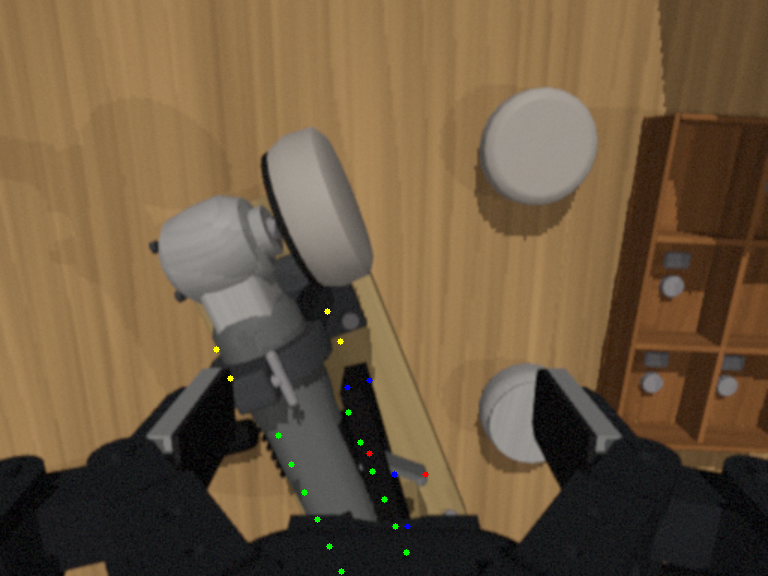

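Emit:
play_rows:
  linear:
    - [0,0,0.025]
    - [0,-0.01,0.025]
    - [0.002,-0.03,0]
    - [0.002,-0.03,0]
    - [0.002,-0.03,0]
    - [0,-0.03,0]
    - [0,-0.03,0]
    - [0,-0.03,0]
  turn: [0,0,3,3,4,4,4,2]

```text
time: 2.1
tool_pos: [0.6309, -0.191, 0.2813]
tool_rot: [0.0, 0.573, 0.82, 0.0]
contact_force: [-0.3, -0.2, -1.0]
gripper_width: 1.001
grasp_force: 0.0
```

Run:
```python
from h import *
s=state();print(s["time"],s["tool_pos"],s["tool_rot"])
im=grab_frame("wrist");cv2.imwrite("pics/w2raw.png",im[:,:,::-1]);cv2.imwrite("pics/w2.png",cv2.resize(im[:,:,::-1],(768,576)))
np.savez("w2.npz",p=s["tool_pos"],q=s["tool_rot"])
```

```text
2.1 [ 0.6309237  -0.19097819  0.28127903] [1.99319076e-06 5.73022864e-01 8.19539381e-01 1.38274615e-05]
```

View pics/w2.png

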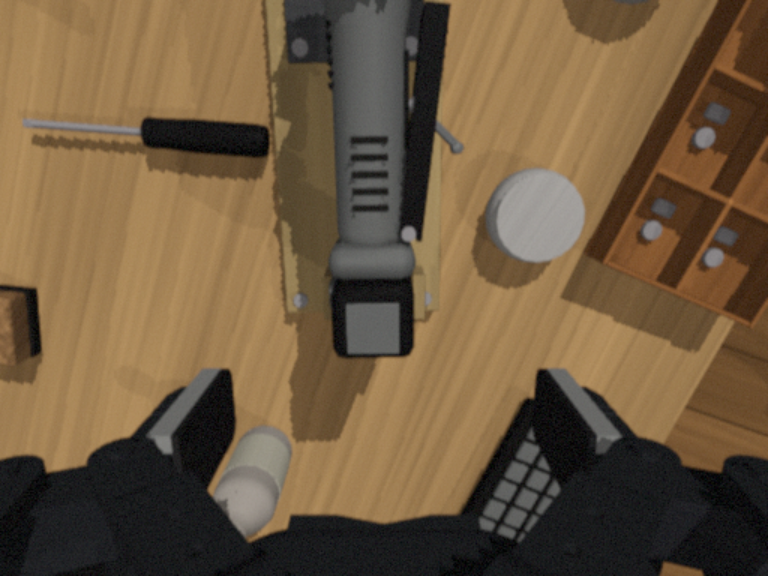

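```bash
cat > fit.py <<'E'
from h import *
from scipy.optimize import least_squares
W=lambda x,y:(x/1.5,y/1.5)
def fit(obs,ps):
    f=lambda p:np.concatenate([(proj("wrist",w(p,L),ps)[0]-W(*o))*m for L,o,m in obs])
    r=least_squares(f,[0.6,-.12,1.92],loss="soft_l1",x_scale=[.1,.1,.3]);p=r.x
    print(p.round(4),np.degrees(p[2]).round(2),f(p).round(1).reshape(-1,2).tolist()); return p
E
python3 - <<'E'
from fit import *
z=np.load("w2.npz");ps=(z["p"],z["q"]);b=(1,1);c=(1,0)
p=fit([((-13,-50,132),(455,143),b),((-60,-22,142),(408,233),b),((56,-42,142),(448,6),b),((-110,0,155),(372,356),c),
((5,21,128),(333,100),c),((-50,21,128),(336,210),c),((-50,-21,128),(403,210),c)],ps)
im=cv2.imread("pics/w2.png")
def dr(L,c):
    for a in proj("wrist",w(p,L),ps)*1.5: cv2.circle(im,tuple(int(v) for v in a),2,c,-1)
dr([(-13,-50,132),(10,-25,132)],(0,0,255)); dr([(x,y,125) for x in range(-66,51,20) for y in (-21,21)],(0,255,0))
dr([(-34,-32,142),(0,-36,142),(56,-42,142),(-60,-22,142)],(255,0,0));dr([(-66,25*y,155) for y in(-1,1)],(0,255,255))
cv2.imwrite("pics/w3.png",cv2.resize(im[:400,230:530],None,fx=1.5,fy=1.5))
t=w(p,[(-38,-4,98),(-5,-4,98)])
print(t,ps[0])
E
```

```text
[ 0.5941 -0.1164  1.9363] 110.94 [[1.7, 2.2], [0.4, 0.1], [-0.1, -1.2], [-0.5, -0.0], [-1.8, 0.0], [-1.0, 0.0], [1.9, 0.0]]
[[ 0.61142086 -0.15042311  0.098     ]
 [ 0.599625   -0.11960335  0.098     ]] [ 0.6309237  -0.19097819  0.28127903]
```

View pics/w3.png

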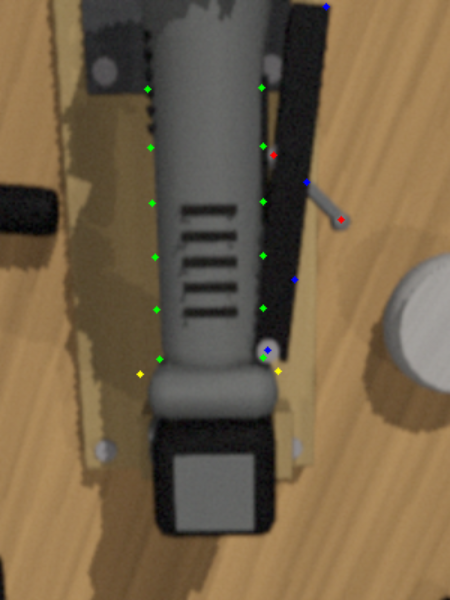

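Emit:
play_rows:
  linear:
    - [-0.01,0.02,0]
    - [-0.0095,0.0206,0]
    - [0,0,-0.03]
    - [0,0,-0.03]
    - [0,0,-0.02]
    - [0,0,0]
  turn: [0.5,0.4,0,0,0,0]
  hand: 0.0854

```text
time: 2.9
tool_pos: [0.6103, -0.1484, 0.1992]
tool_rot: [-0.002, 0.567, 0.824, -0.0]
contact_force: [-0.3, 0.6, -0.2]
gripper_width: 0.999
grasp_force: 0.0
```

Run:
```python
from h import *
s=state();print(s["time"],s["tool_pos"],s["tool_rot"],s["contact_force"])
ps=(s["tool_pos"],s["tool_rot"]);p=(.5941,-.1164,1.9363)
im=cv2.resize(grab_frame("wrist")[:,:,::-1],(768,576));cv2.imwrite("pics/w4r.png",im)
np.savez("w4.npz",p=s["tool_pos"],q=s["tool_rot"])
def dr(L,c):
    for a in proj("wrist",w(p,L),ps)*1.5: cv2.circle(im,tuple(int(v) for v in a),2,c,-1)
dr([(-13,-50,132),(10,-25,132)],(0,0,255)); dr([(x,y,125) for x in range(-66,51,20) for y in (-21,21)],(0,255,0))
dr([(-34,-32,142),(0,-36,142),(56,-42,142),(-60,-22,142)],(255,0,0))
cv2.imwrite("pics/w4.png",im)
```

```text
2.9 [ 0.61034689 -0.148448    0.19918202] [-1.87991899e-03  5.66876195e-01  8.23800718e-01 -4.71631054e-04] [-0.32653394  0.60553448 -0.15677338]
```

View pics/w4.png

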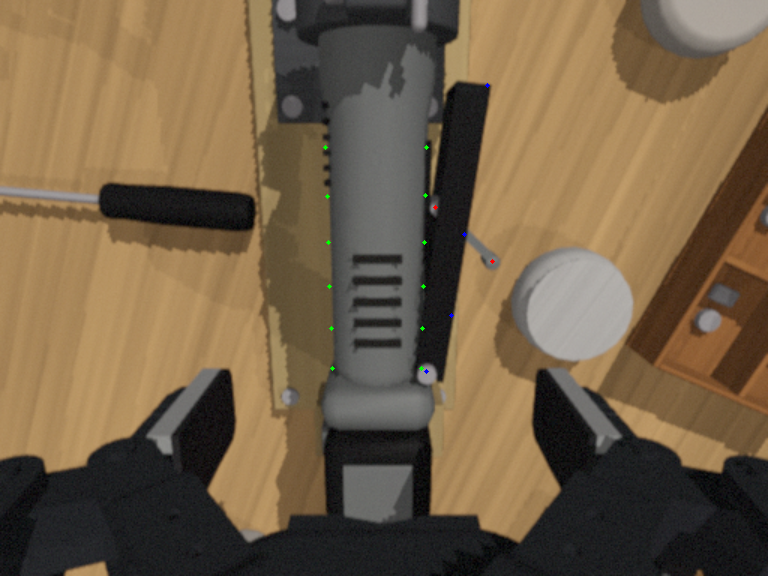

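Emit:
play_rows:
  linear:
    - [0,0,-0.03]
    - [0,0,-0.03]
    - [0,0,-0.025]
    - [0,0,-0.016]
    - [0,0,0]
    - [0,0,0]
  turn: [0,0,0,0,0,0]

```text
time: 3.7
tool_pos: [0.6125, -0.1498, 0.102]
tool_rot: [0.001, 0.567, 0.824, 0.0]
contact_force: [0.4, 0.3, 0.1]
gripper_width: 1.0
grasp_force: 0.0
```

```bash
cat >> h.py <<'E'
def loc():
    s=state();p=(.5941,-.1164,1.9363);c,sn=np.cos(p[2]),np.sin(p[2]);M=np.array([[c,sn],[-sn,c]])
    f=s["contact_force"]
    yaw=R.from_quat(np.roll(s["tool_rot"],-1)).as_matrix()[:,0]
    print(s["time"],"loc mm",(M@(s["tool_pos"][:2]-p[:2])*1000).round(1),"z",round(s["tool_pos"][2]*1000,1),"yaw",np.degrees(np.arctan2(yaw[1],yaw[0])).round(2),"F",(M@f[:2]).round(1),f[2].round(1),"w",round(s["gripper_width"]*85.4,1),s["grasp_force"])
E
python3 -c "from h import *;loc()"
```

```text
3.7 loc mm [-37.7  -5.3] z 102.0 yaw 110.9 F [ 0.2 -0.5] 0.1 w 85.4 0.0
```

Emit:
play_rows:
  linear:
    - [-0.0025,0.0063,0]
    - [-0.0025,0.0063,0]
    - [-0.0025,0.0063,0]
    - [-0.002,0.0055,0]
    - [0,0,0]
    - [0,0,0]
    - [0,0,0]
  turn: [0,0,0,0,0,0,0]

```text
time: 4.58
tool_pos: [0.6019, -0.1252, 0.1003]
tool_rot: [-0.0, 0.567, 0.824, -0.0]
contact_force: [0.5, -1.6, 2.1]
gripper_width: 1.0
grasp_force: 0.8
```

Run:
```python
from h import *
loc()
im=grab_frame("wrist")[:,:,::-1];cv2.imwrite("pics/w5.png",cv2.resize(im,(768,576)))
```

```text
4.575 loc mm [-11.   -4.2] z 100.3 yaw 110.89 F [-1.6  0.1] 2.1 w 85.4 0.8402998046949506
```

View pics/w5.png

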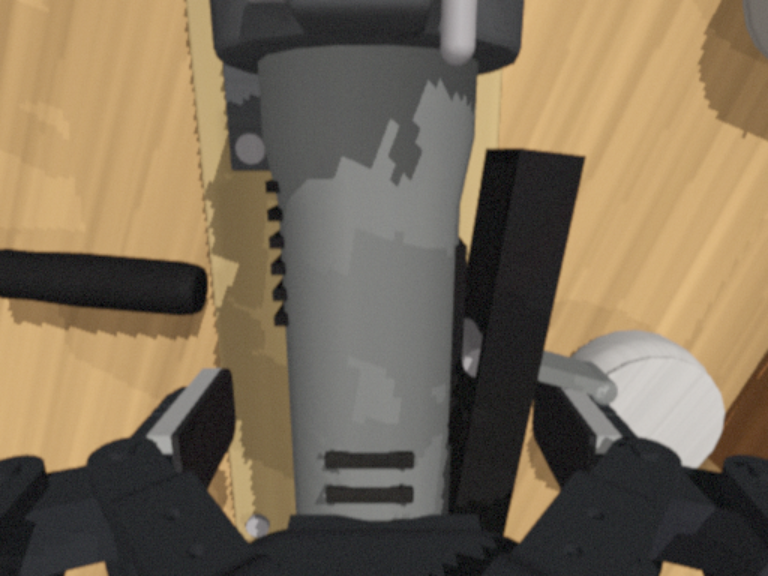

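Emit:
play_rows:
  linear:
    - [-0.0007,0.0019,0]
    - [-0.0007,0.0019,0]
    - [-0.0004,0.0009,0]
    - [0,0,0]
    - [0,0,0]
  turn: [0,0,0,0,0]

```text
time: 5.25
tool_pos: [0.6002, -0.1203, 0.1003]
tool_rot: [0.0, 0.567, 0.824, 0.0]
contact_force: [2.8, -2.8, 0.3]
gripper_width: 0.999
grasp_force: 1.1
```

```bash
python3 -c "from h import *;loc()"
```

```text
5.25 loc mm [-5.8 -4.4] z 100.3 yaw 110.9 F [-3.6 -1.6] 0.3 w 85.3 1.096211900585331
```

Emit:
play_rows:
  linear:
    - [-0.0005,0.0014,0]
    - [0,0,0]
    - [0,0,0]
  turn: [0,0,0]

```text
time: 5.62
tool_pos: [0.5997, -0.1189, 0.1003]
tool_rot: [0.0, 0.567, 0.824, 0.0]
contact_force: [3.4, -1.1, 0.7]
gripper_width: 1.003
grasp_force: 1.2
```

```bash
python3 -c "from h import *;loc()"
```

```text
5.625 loc mm [-4.3 -4.3] z 100.3 yaw 110.9 F [-2.3 -2.8] 0.7 w 85.7 1.1512674094569775
```

Not at the stop yet (force stays light); creep on until it rises.

Emit:
play_rows:
  linear:
    - [-0.0005,0.0014,0]
    - [0,0,0]
    - [0,0,0]
  turn: [0,0,0]

```text
time: 6.0
tool_pos: [0.5992, -0.1183, 0.1004]
tool_rot: [0.001, 0.567, 0.824, -0.001]
contact_force: [1.8, -4.4, 0.3]
gripper_width: 0.998
grasp_force: 2.5
```

Run:
```python
from h import *
loc()
im=grab_frame("wrist")[:,:,::-1];cv2.imwrite("pics/w6.png",cv2.resize(im[200:330,260:460],(800,520)))
```

```text
6.0 loc mm [-3.6 -4.1] z 100.4 yaw 110.88 F [-4.8 -0.1] 0.3 w 85.2 2.502443790435791
```

View pics/w6.png

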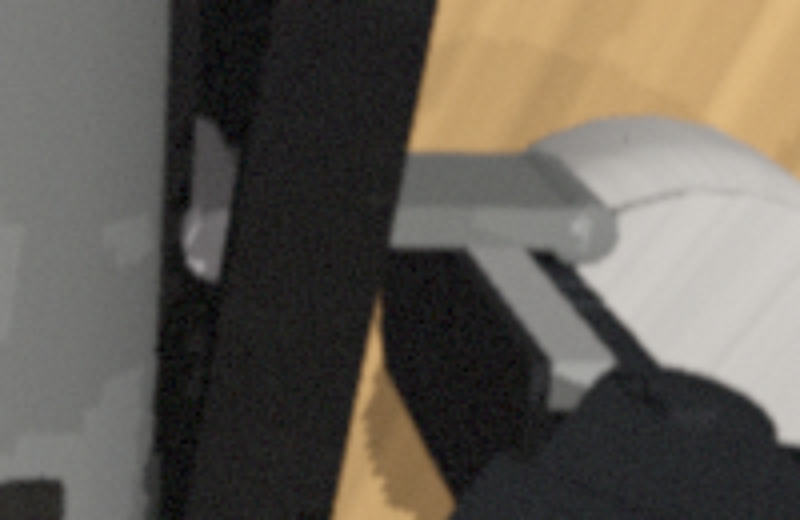

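Emit:
play_rows:
  linear:
    - [-0.0004,0.0012,0]
    - [0,0,0]
    - [0,0,0]
  turn: [0,0,0]

```text
time: 6.42
tool_pos: [0.5989, -0.1182, 0.1004]
tool_rot: [0.001, 0.568, 0.823, -0.001]
contact_force: [3.4, -6.6, -1.1]
gripper_width: 1.005
grasp_force: 4.0
```

```bash
python3 -c "from h import *;loc()"
```

```text
6.425 loc mm [-3.4 -3.8] z 100.4 yaw 110.84 F [-7.4 -0.8] -1.1 w 85.8 4.041092097759247
```

Emit:
play_rows:
  linear:
    - [0,0,0]
    - [-0.0002,0.0005,0]
    - [-0.0002,0.0005,0]
    - [0,0,0]
  turn: [0,0,0,0]
  hand: 0.055

```text
time: 6.92
tool_pos: [0.6006, -0.1168, 0.1022]
tool_rot: [0.003, 0.567, 0.823, 0.0]
contact_force: [6.5, -5.8, 1.4]
gripper_width: 0.646
grasp_force: 4.2
```

```bash
python3 -c "from h import *;loc()"
```

```text
6.925 loc mm [-2.7 -5.9] z 102.2 yaw 110.87 F [-7.7 -4. ] 1.4 w 55.2 4.190752636139337
```

Emit:
play_rows:
  linear:
    - [0,0,0]
    - [-0.0002,0.0005,0]
    - [0,0,0]
  turn: [0,0,0]
  hand: 0.046

```text
time: 7.3
tool_pos: [0.5994, -0.1171, 0.1032]
tool_rot: [0.003, 0.567, 0.824, -0.001]
contact_force: [-1.4, -6.4, 8.3]
gripper_width: 0.562
grasp_force: 64.6
```

Run:
```python
from h import *
loc()
im=grab_frame("wrist")[:,:,::-1];cv2.imwrite("pics/w7.png",cv2.resize(im,(768,576)))
```

```text
7.3 loc mm [-2.5 -4.7] z 103.2 yaw 110.97 F [-5.5  3.6] 8.3 w 48.0 64.57504690624774
```

View pics/w7.png

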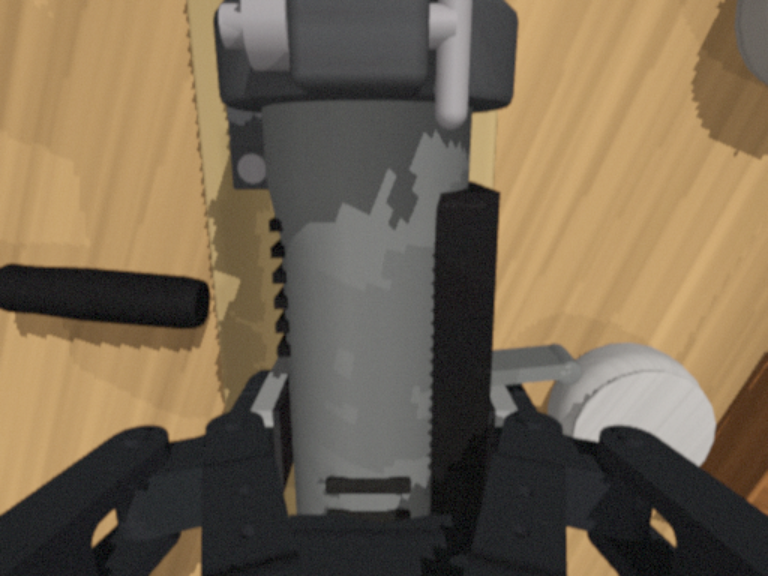

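Paddle edge at (497,190)–(490,400) is parallel to the barrel (home) and the lever at (530,360) is forward. Hold for two seconds in all.

Emit:
play_rows:
  linear:
    - [0,0,0]
    - [0,0,0]
    - [0,0,0]
    - [0,0,0]
    - [0,0,0]
    - [0,0,0]
    - [0,0,0]
    - [0,0,0]
  turn: [0,0,0,0,0,0,0,0]

```text
time: 8.35
tool_pos: [0.5994, -0.117, 0.1032]
tool_rot: [0.003, 0.567, 0.824, -0.001]
contact_force: [-0.6, -7.0, 8.6]
gripper_width: 0.557
grasp_force: 64.6
```

Emit:
play_rows:
  linear:
    - [0,0,0]
    - [0,0,0]
    - [0,0,0]
    - [0,0,0]
    - [0,0,0]
    - [0,0,0]
    - [0,0,0]
  turn: [0,0,0,0,0,0,0]

```text
time: 9.22
tool_pos: [0.5994, -0.1171, 0.1032]
tool_rot: [0.003, 0.567, 0.824, -0.001]
contact_force: [-0.7, -7.2, 8.6]
gripper_width: 0.555
grasp_force: 64.6
```

Emit:
play_rows:
  linear:
    - [0,0,0]
    - [0,0,0]
    - [0,0,0]
    - [0,0,0]
    - [0,0,0]
    - [0,0,0]
  turn: [0,0,0,0,0,0]
  hand: 0.0854

```text
time: 9.98
tool_pos: [0.5935, -0.1201, 0.0962]
tool_rot: [-0.002, 0.568, 0.823, -0.007]
contact_force: [-3.3, -20.4, -9.6]
gripper_width: 0.999
grasp_force: 9.2
```

```bash
python3 -c "from h import *;loc()"
```

```text
9.975 loc mm [-3.2  1.9] z 96.2 yaw 110.76 F [-17.9  10.4] -9.6 w 85.3 9.18567180633545
```

Emit:
play_rows:
  linear:
    - [0.0007,-0.0019,0]
    - [0.0007,-0.0019,0]
    - [0.0014,-0.0037,0]
    - [0.0018,-0.0047,0]
    - [0,0,0]
  turn: [0,0,0,0,0]

```text
time: 10.6
tool_pos: [0.603, -0.127, 0.1005]
tool_rot: [-0.0, 0.567, 0.824, 0.0]
contact_force: [-0.4, -1.6, -0.2]
gripper_width: 0.997
grasp_force: 0.8
```

```bash
python3 -c "from h import *;loc()"
```

```text
10.6 loc mm [-13.1  -4.5] z 100.5 yaw 110.9 F [-1.3  0.9] -0.2 w 85.2 0.7509749662131071
```

Emit:
play_rows:
  linear:
    - [0.0018,-0.0047,0]
    - [0.0025,-0.0063,0]
    - [0.0025,-0.0063,0]
    - [0.0014,-0.0037,0]
    - [0,0,0]
    - [0,0,0]
  turn: [0,0,0,0,0,0]

```text
time: 11.35
tool_pos: [0.6111, -0.1478, 0.1004]
tool_rot: [0.0, 0.567, 0.824, 0.0]
contact_force: [-0.3, -0.1, 0.2]
gripper_width: 1.005
grasp_force: 0.0
```

Run:
```python
from h import *
loc()
im=grab_frame("wrist")[:,:,::-1];cv2.imwrite("pics/w8.png",cv2.resize(im,(768,576)))
```

```text
11.35 loc mm [-35.4  -4.7] z 100.4 yaw 110.91 F [0.1 0.3] 0.2 w 85.8 0.0
```

View pics/w8.png

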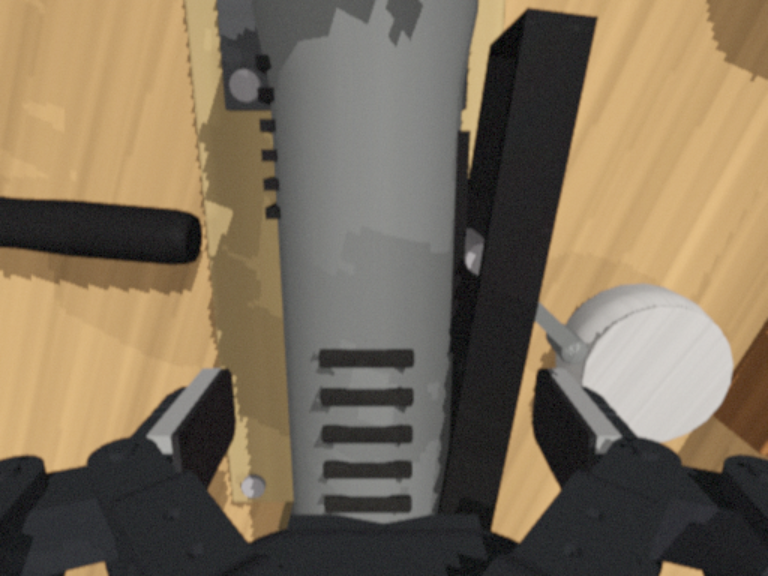

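The paddle is out again, slanting from (595,15) to (490,520). The lever tip at (570,345) leans back, and the tin has not moved. Lift clear and hand in.

Emit:
play_rows:
  linear:
    - [0,0,0.015]
    - [0,0,0.03]
    - [0,0,0.03]
    - [0,0,0.03]
    - [0,0,0.03]
    - [0,0,0]
    - [0,0,0]
    - [0,0,0]
  turn: [0,0,0,0,0,0,0,0]

```text
time: 12.4
tool_pos: [0.6101, -0.1477, 0.2333]
tool_rot: [-0.002, 0.567, 0.824, -0.0]
contact_force: [0.1, 0.4, 0.9]
gripper_width: 0.995
grasp_force: 0.0
```

```bash
python3 -c "
from h import *
loc();print(job_done())"
```

```text
12.4 loc mm [-34.9  -3.8] z 233.3 yaw 110.9 F [ 0.3 -0.2] 0.9 w 85.0 0.0
the job is handed in; nothing more can be done
None
```

I handed the job in at 12.4 s: lever pushed forward to its stop, paddle squeezed home for about two seconds and released, both sprung back out, and no other object disturbed that I could see (I took no final wide shot); as the fingers opened they caught briefly on the lever (about 20 N, under the limits).

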